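# Put the canister away in the dry-store box and shut the lid on its folding stay

## Robot

A 6-joint arm with a two-finger parallel gripper is mounted at the origin on the work surface. World frame = base frame: x ahead of the robot, y to its left, z up, the work surface at z = 0. Lengths are in m, angles in rad, forces in N, time in s.
With the tool pointing down it reaches from about 0.3 to 0.775 m from the base axis. Payload 14.6 kg.
Tool frame: the origin (TCP) lies on the centre line of the jaws, within the pads' length; the fingertips stand 19 mm ahead of it and the grasp point (between the pads) is the TCP; y points along the fingers, x is the direction in which the jaws open and shut, and the axes are right-handed (so a half turn about y gives the same grasp; the last joint's range is limited). The gripper opens to 94 mm and grips with 3 to 60 N. Pads are 16 mm wide; open, the fingers measure 119 mm over their backs; the gripper's body (75 mm by 177 mm) begins 78 mm behind the grasp point.
Start: joints at [1.264, 0.3, 1.521, -0, 1.321, -0.067], TCP at [0.131, 0.534, 0.224] pointing down, gripper open.
Joint ranges: [-3.03, 3.03], [-0.79, 2.21], [0.23, 2.52], [-1.04, 4.18], [0, 3.07], [-2.55, 2.55]. Speed limits (rad/s): [2.22, 2.22, 2.57, 3.14, 3.14, 3.14].

## Interface

Orientations are given as [roll, pitch, yaw] about the fixed x, y, z axes, in that order (R = Rz(yaw) Ry(pitch) Rx(roll)).
In Python, from station import ctrl, optics gives the robot as it stands.
- The arm moves only by the tool jog_arm, never from a script. Its argument "targets" is a list of rows, each a list of 3 entries, a list of its own where there are three numbers: the finger opening in cm, from 0 to 9.4, then the shift along the tool's x, y, z in cm, then the turn about the tool's y in rad. A call has 1 to 10 rows; each row is the pose to reach, as a shift and turn from the pose commanded when the call began, along the tool's axes at that moment; what a row does not reach only later rows make up. A row lasts 1/10 s, in which the tool goes at most 50 mm and 8.59 degrees, less where a joint would pass 70% of its speed; a pose out of reach is approached as far as the arm can. A call with a gripper value outside its range is refused whole. The fingers move at their own pace and stop on an object; "grip_force" is the grip in N (left out, the last holds). Time passes only in rows, so rows that repeat a pose let the fingers close. It gives the time, the measured TCP pose, the force and the opening at its end, in the units of the state.
- ctrl.get_obs(): the state, without advancing time (a new reading comes with each control period).
- optics.camera(name): name is "side" or "top"; returns a dict with "img" (400x640x3 uint8, red, green, blue), "range_z" (400x640 float32, m along the optical axis (not along the pixel's ray), 0 where there is no reading), "camera_matrix" (3x3 intrinsics, pixels), "world_to_cam" (4x4, takes a point from world to camera coordinates). Camera axes: x right, y up, looking along -z (the intrinsics and any distortion apply to the point x, -y, -z); pixel columns grow to the right and rows downward; lengths in m; the calibration is good to about 2 mm. A picture is of the moment at which its call begins.
- ctrl.hand_in(): hands the job in, once; it reports no verdict.
The state is a dict: "time_s": time; "qpos": joint angles; "joint_vel": joint speeds; "tau": joint torques, N m; "ee_pos": TCP position; "eef_rot": TCP orientation; "force": force on the tool from outside, world axes, zero at the start; "moment": the same for the moment, N m; "grip_width": finger opening in m.
Only numpy, scipy, OpenCV 4.12 (cv2) and the standard library are available. Lean on these libraries where they do the work, as an engineer would, in place of code of your own. Each camera call takes 0.05 s, during which the arm holds its last target. There are 200 camera calls.

## Task

Stand the square canister that lies on the drainboard upright, wooden lid up, in the empty compartment of the white box. Then unlock the folding stay of the box's lid by lifting its knee past centre, take the lid by its bar and lower it gently until it is fully shut: neither canister nor lid may be let fall. Leave everything else where it is.

Things in the scene. Friction and masses are not known exactly. Their poses are not given: they have to be found in the camera images.
- canister_mid (a point): Centre of the square white ceramic canister with fixed flat wooden lid, lying on a flat side. 95 mm long with lid, 60 x 60 mm in section (its lid too, 16 mm thick); 0.26 to 0.46 kg, centre of mass within 10 mm of this point. Its x axis points from foot to lid (up when it stands), y and z square to its flat sides. This point is 30 mm above the drainboard lying, 47.5 mm above its support standing.
- box: White enamelled steel box, fixed: 180 mm (x, front to back) x 210 mm (y) x 110 mm high, walls and floor 4 mm, two compartments side by side (partition 70 mm high): an empty one on the +y side, one with a mug on the -y side. Origin at the centre of its underside; x points level from its front (robot side) to its back, turned up to 0.22 rad from the robot's x. The raised lid stands along its back.
- box_space (a point): Middle of the floor of the box's empty compartment, 4 mm above the drainboard. The compartment is 172 mm in x and 99 mm in y, this point being its centre; axes as the box's.
- lid_hinge (a point): Middle of the lid's hinge line, on top of the box's back wall, 116 mm above the drainboard; its y axis runs along the hinge line, its x axis points to the box's back, both level.
- lid_bar (a point): Middle of the round steel bar of the lid's handle, 12 mm thick, 130 mm long, parallel to the hinge line, 225 mm from it and 36 mm clear of the lid's front edge, on two posts 60 mm either side of this point; fingers can straddle it from above, lid open or shut, and it can turn between them. Height 340 mm open, 116 mm shut. The lid is a wooden panel 183 x 216 x 12 mm, 0.36 to 0.50 kg in all.
- lid (a joint): How far the lid has been lowered, rad: 0 standing open at 1.45 rad (83 degrees) above level, held by the locked stay; 1.45 fully shut. Its stiff hinges (0.2 N m of friction) let it stand by itself while within about 0.3 rad of open, even with the stay unlocked; lower down it falls shut if let go.
- knee_grip (a point): Middle of the black round finger grip on the knee of the lid's folding stay (two flat steel links at the box's -y side): 14 mm thick, 42 mm long, sticking out level to the -y side, parallel to the hinge line; this point is 49 mm out from the box's side wall and, locked, about 138 mm above the drainboard and 69 mm in front of the hinge line.
- stay_pivot (a point): Pivot of the stay's lower link on the box's -y side, 120 mm in front of and 40 mm below the hinge line, axes as the box's. The knee moves on a circle of 80 mm about this axis. The upper link, 112 mm long, runs from the knee to a pivot on the lid's edge 120 mm from the hinge line.
- knee (a joint): Bend of the stay's knee, rad: 0 locked (knee behind centre, on its stop); 0.17 links in line (centre); more than that unlocked. It grows as the grip is lifted up and forwards (to the box's front) on its circle, about 23 mm to 0.5, which takes a few newtons; it stays where it is left, and folds on to about 3.05 as the lid comes down.
- stored_mug: Blue mug, 68 mm wide and 85 mm high, standing in the other compartment of the box; origin at the centre of its underside. Leave alone.
- soap_dish: Grey plastic soap dish with soap, 85 x 120 x 27 mm, at the back right; origin at the centre of its underside. Leave alone.
- tumbler: Green glass tumbler standing upside down, 72 mm wide and 100 mm high, behind and right of the box; origin at the centre of its underside. Leave alone.
- bowl: White bowl, 130 mm wide and 55 mm high, near the robot on the right; origin at the centre of its underside. Leave alone.
- brush: Wooden dish brush with a round head, 220 mm long, lying left of the box, handle to its -x (the robot's side); origin on the drainboard under its middle. Leave alone.
- glass_jar: Tall round glass storage jar, 90 mm wide and 170 mm high, left of the box; origin at the centre of its underside. Leave alone.
- cup_tree: Chrome cup tree, fixed, at the far left, 360 mm high with four mugs hanging on its arms, 210 mm across with them; origin at the centre of its foot.
- tap_lever (a joint): Lever of the tap at the right edge of the drainboard, rad; 0 at the start. Leave alone.
Not all that is in view belongs to the job. What is shaped like the part that bears canister_mid but red is not meant.

How it is judged:
By the outcome, as a careful person would: the job done as asked, in the order asked, and still so for the second after the job is handed in, with the robot touching nothing.
It also fails if it takes over 69 s, if anything falls off the work surface, if the arm or the gripper's body presses on something with over 40 N, if the wrist force passes 120 N, or if a joint passes its speed limit or range.

## Working session

There is one attempt and no reset: what is moved stays moved. The work goes in short steps, Python scripts to look and compute and a tool call to move; the robot and the scene stay as the last step left them, time stands still between calls to the robot, and variables do not carry over. Pictures are saved under pics/ and viewed, about 8 in all and at most 12, crops included, and the job is handed in when it is done.

Besides the shell and the picture viewer there is one more tool, called after "Call:" as name(argument=value, ...) on one line, values as JSON. jog_arm: Moves the arm, as the interface text tells. Its arguments: {"type":"object","properties":{"targets":{"type":"array","items":{"type":"array"}},"grip_force":{"type":"number"}},"required":["targets"]}

```bash
ls; mkdir -p pics; cat > h.py <<'E'
import numpy as np, cv2
from station import ctrl, optics
from scipy.spatial.transform import Rotation as Ro
def cap(n):
    c=optics.camera(n); np.savez(f'{n}.npz',**c)
    return c
def cloud(c):
    K=np.array(c['camera_matrix']);T=np.linalg.inv(c['world_to_cam']);z=c['range_z'].astype(float)
    v,u=np.mgrid[0:400,0:640]
    P=np.stack([(u-K[0,2])/K[0,0]*z,-(v-K[1,2])/K[1,1]*z,-z],-1)
    W=P@T[:3,:3].T+T[:3,3]; W[z==0]=np.nan
    return W
E
python3 - <<'E'
from h import *
ims=[]
for n in ('top','side'):
    c=cap(n); print(n,{k:v for k,v in c.items() if k not in('img','range_z')}.keys(),c['camera_matrix'].tolist(),np.linalg.inv(c['world_to_cam'])[:3].round(3).tolist())
    cv2.imwrite(f'pics/{n}0.png',c['img'][...,::-1])
print(ctrl.get_obs())
E
```

```text
pics
top dict_keys(['camera_matrix', 'world_to_cam']) [[399.71503348227293, 0.0, 330.095226045688], [0.0, 399.71503348227293, 204.46631766567498], [0.0, 0.0, 1.0]] [[-0.003, 0.994, -0.105, 0.327], [-1.0, -0.001, 0.012, 0.001], [0.012, 0.105, 0.994, 1.652]]
side dict_keys(['camera_matrix', 'world_to_cam']) [[505.40553551266885, 0.0, 319.76075050186967], [0.0, 505.40553551266885, 197.23712578494332], [0.0, 0.0, 1.0]] [[0.948, 0.227, -0.221, 0.139], [-0.317, 0.673, -0.668, -1.124], [-0.003, 0.704, 0.71, 1.429]]
{'time_s': 0.1, 'qpos': array([ 1.26440134e+00,  3.00415236e-01,  1.52155183e+00,  9.06253874e-06,
        1.32069170e+00, -6.66124748e-02]), 'joint_vel': array([ 0.00236733, -0.00214045, -0.00284002,  0.0006394 , -0.00179129,
       -0.0008921 ]), 'tau': array([ 2.83126261e-03, -5.32632315e+01, -3.53278112e+01,  7.09755393e-02,
        2.35694333e-02, -5.42250609e-05]), 'ee_pos': array([0.13055889, 0.53404525, 0.22392933]), 'eef_rot': array([-1.57071660e+00,  1.06316647e-03,  1.33101161e+00]), 'force': array([ 0.25082495, -0.32354247,  0.404126  ]), 'moment': array([-0.05264433, -0.00111968,  0.01685002]), 'grip_width': 0.09400367725814461}
```

View pics/top0.png

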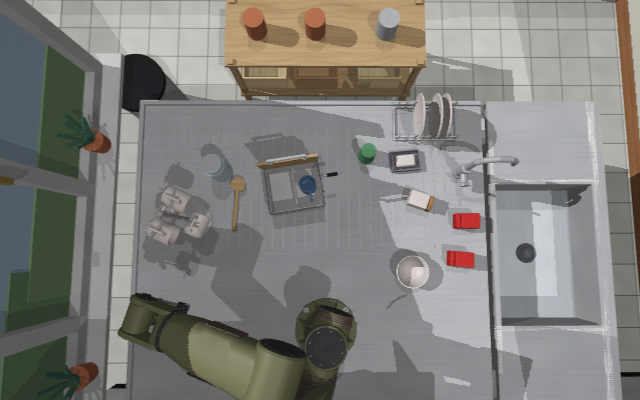

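View pics/side0.png

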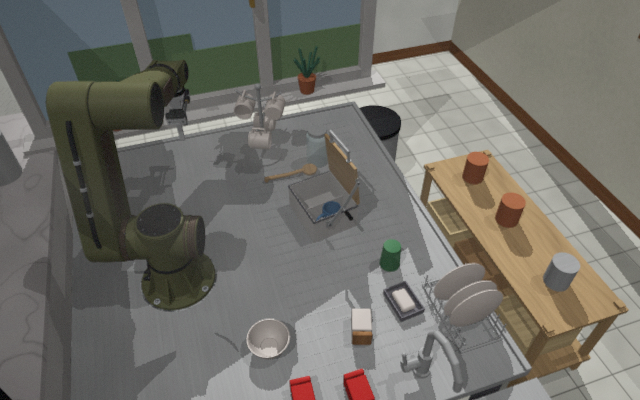

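The top view shows the canister at about (420,200) with its wooden end to the right, the box at (295,190), the raised lid bar at (288,160) and the black knee grip at (332,175). The side view agrees, with the canister at (362,325) and the grip at (349,215).

```bash
python3 - <<'E'
from h import *
L=lambda n:dict(np.load(n+'.npz'))
for n,r in (('top',(185,215,400,440)),('side',(300,350,340,385))):
    c=L(n);W=cloud(c);a,b,d,e=r;w=W[a:b,d:e].reshape(-1,3);im=c['img'][a:b,d:e].reshape(-1,3).astype(int)
    m=(w[:,2]>.05)&(w[:,2]<.075)
    q=w[m];print(n,'can',len(q),np.median(q[:,2]),cv2.minAreaRect((q[:,:2]*1000).astype(np.float32)))
    wood=m&(im[:,0]-im[:,2]>40);print(' wood',wood.sum(),w[wood].mean(0),' white',w[m&~wood].mean(0))
    m=(w[:,2]>.01);q=w[m];print('  all',cv2.minAreaRect((q[:,:2]*1000).astype(np.float32)))
for n,r in (('top',(140,225,250,345)),('side',(125,235,280,365))):
    c=L(n);W=cloud(c);a,b,d,e=r;w=W[a:b,d:e].reshape(-1,3);im=c['img'][a:b,d:e].reshape(-1,3).astype(int)
    m=(w[:,2]>.1)&(w[:,2]<.12)
    q=w[m];print(n,'rim',len(q),cv2.minAreaRect((q[:,:2]*1000).astype(np.float32)))
    q=w[(w[:,2]>.325)&(w[:,2]<.36)];print(' bar',len(q),q.mean(0) if len(q) else '',np.ptp(q,axis=0) if len(q) else '',cv2.minAreaRect((q[:,:2]*1000).astype(np.float32)) if len(q) else '')
    k=(im.max(1)<45)&(w[:,2]>.11)&(w[:,2]<.17)
    q=w[k];print(' grip',len(q));print(q.round(3)[:60].tolist())
    q=w[(w[:,2]>.2)&(w[:,2]<.32)];print(' lid',len(q),np.median(q,axis=0),cv2.minAreaRect((q[:,:2]*1000).astype(np.float32)) if len(q) else '')
# crops
t=L('top')['img'];s=L('side')['img']
A=cv2.resize(t[140:230,245:345],(500,450),interpolation=cv2.INTER_CUBIC);B=cv2.resize(s[120:240,270:370],(300,360),interpolation=cv2.INTER_CUBIC)
o=np.zeros((450,800,3),np.uint8);o[:,:500]=A;o[:360,500:]=B;cv2.imwrite('pics/crop1.png',o[...,::-1])
E
```

```text
top can 346 0.06010727808932814 ((514.607177734375, -386.3966369628906), (96.19020080566406, 60.76476287841797), 71.42274475097656)
 wood 52 [ 0.50133535 -0.42150987  0.05981952]  white [ 0.51610274 -0.37896123  0.06007214]
  all ((517.0601196289062, -388.6050720214844), (114.87659454345703, 155.10215759277344), 1.9769173860549927)
side can 563 0.06059707492997646 ((514.7720947265625, -387.41259765625), (98.02204895019531, 59.634910583496094), 71.2525405883789)
 wood 119 [ 0.50337322 -0.42410453  0.05835393]  white [ 0.51616656 -0.38059167  0.06101939]
  all ((517.1273193359375, -364.33160400390625), (172.4461212158203, 109.98619842529297), 61.26738357543945)
top rim 300 ((556.9527587890625, 118.44037628173828), (179.9588623046875, 221.2012481689453), 9.304616928100586)
 bar 143 [0.62112453 0.13113087 0.34401377] [0.02864322 0.1264432  0.0197835 ] ((621.69775390625, 131.12158203125), (13.149426460266113, 128.29759216308594), 9.092942237854004)
 grip 28
[[0.611, -0.037, 0.146], [0.611, -0.041, 0.145], [0.608, -0.014, 0.141], [0.607, -0.018, 0.145], [0.607, -0.022, 0.145], [0.607, -0.0
[... 1150 characters left out ...]
.019, 0.146], [0.605, -0.015, 0.141], [0.606, -0.023, 0.149], [0.598, -0.024, 0.146], [0.601, -0.027, 0.149], [0.604, -0.027, 0.148], [0.609, -0.025, 0.144], [0.602, -0.025, 0.141], [0.603, -0.03, 0.146], [0.607, -0.03, 0.145], [0.61, -0.032, 0.146], [0.603, -0.032, 0.144], [0.606, -0.033, 0.143], [0.609, -0.035, 0.145], [0.6, -0.038, 0.145], [0.603, -0.041, 0.148], [0.606, -0.042, 0.147], [0.611, -0.038, 0.142], [0.602, -0.043, 0.145], [0.604, -0.047, 0.148], [0.61, -0.042, 0.14], [0.612, -0.046, 0.144], [0.605, -0.046, 0.142], [0.609, -0.045, 0.139]]
 lid 734 [0.6306477  0.11473007 0.2600444 ] ((631.5985107421875, 129.36669921875), (30.828384399414062, 234.46136474609375), 7.1473388671875)
```

View pics/crop1.png

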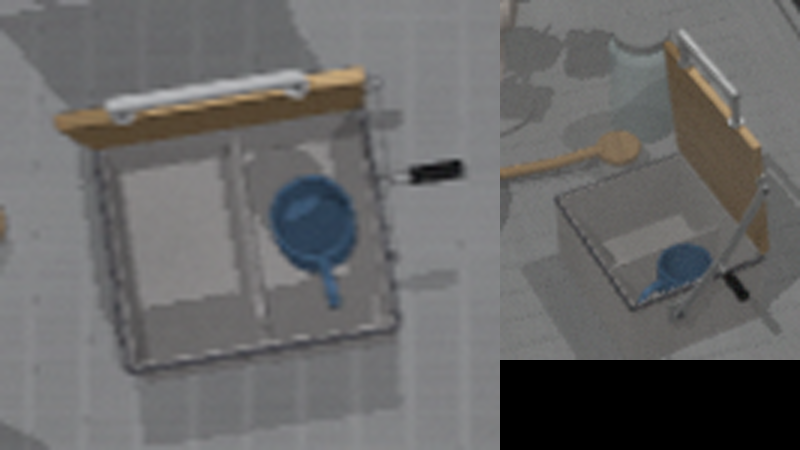

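```bash
cat >> h.py <<'E'
def go(*T):
    o=ctrl.get_obs();p=np.array(o['ee_pos']);R=Ro.from_euler('xyz',o['eef_rot']).as_matrix();psi=np.arctan2(R[1,0],R[0,0])
    print('t',round(o['time_s'],2),'p',p.round(4),'psi',round(psi,3),'F',np.round(o['force'],1),'M',np.round(o['moment'],2),'w',round(o['grip_width'],4))
    for t in T: print(np.round(100*R.T@(np.array(t[:3])-p),2),'turn',round(psi-t[3],3) if len(t)>3 else '')
psiB=.162; ex=np.array([np.cos(psiB),np.sin(psiB),0]); ey=np.array([-np.sin(psiB),np.cos(psiB),0]); ez=np.array([0,0,1.])
C=np.array([.560,.122,0]); H=C+.088*ex+.116*ez
E
python3 - <<'E'
from h import *
go((.42,.05,.224,.5),(.5043,-.4177,.20,-.3255),(.5043,-.4177,.12,-.3255),(.5043,-.4177,.03,-.3255))
E
```

```text
t 0.1 p [0.1306 0.534  0.2239] psi 1.331 F [ 0.3 -0.3  0.4] M [-0.05 -0.    0.02] w 0.094
[-4.015e+01  3.000e-02 -3.961e+01] turn 0.831
[-83.57   2.48 -58.91] turn 1.657
[-83.56  10.48 -58.91] turn 1.657
[-83.55  19.48 -58.91] turn 1.657
```

Call:
jog_arm(targets=[[9.4,[-40,0,-39.6],0.83],[9.4,[-40,0,-39.6],0.83],[9.4,[-40,0,-39.6],0.83],[9.4,[-40,0,-39.6],0.83],[9.4,[-40,0,-39.6],0.83],[9.4,[-40,0,-39.6],0.83],[9.4,[-40,0,-39.6],0.83],[9.4,[-60,1,-48],1.3],[9.4,[-83.6,2.5,-58.9],1.657],[9.4,[-83.6,2.5,-58.9],1.657]], grip_force=6)

```text
time_s: 1.1
ee_pos: [0.3558, 0.0893, 0.2194]
eef_rot: [-1.571, -0.0, 0.045]
force: [1.2, 0.2, 0.3]
grip_width: 0.0939
```

```bash
python3 - <<'E'
from h import *
go((.5043,-.4177,.15,-.3255),(.5043,-.4177,.03,-.3255))
E
```

```text
t 1.1 p [0.3558 0.0893 0.2194] psi 0.045 F [1.2 0.2 0.3] M [-0.01  0.02 -0.02] w 0.0939
[ 12.56   6.95 -51.31] turn 0.371
[ 12.55  18.95 -51.31] turn 0.371
```

Call:
jog_arm(targets=[[9.4,[12.5,5,-51.3],0.37],[9.4,[12.5,5,-51.3],0.37],[9.4,[12.5,5,-51.3],0.37],[9.4,[12.5,5,-51.3],0.37],[9.4,[12.5,5,-51.3],0.37],[9.4,[12.5,5,-51.3],0.37],[9.4,[12.5,5,-51.3],0.37],[9.4,[12.5,5,-51.3],0.37],[9.4,[12.5,5,-51.3],0.37],[9.4,[12.5,5,-51.3],0.37]])

```text
time_s: 2.1
ee_pos: [0.4981, -0.3878, 0.1717]
eef_rot: [-1.571, 0.001, -0.319]
force: [-0.2, 0.5, 0.6]
grip_width: 0.0941
```

Call:
jog_arm(targets=[[9.4,[0,0,0],0]])

```text
time_s: 2.2
ee_pos: [0.4976, -0.3898, 0.1692]
eef_rot: [-1.57, 0.003, -0.323]
force: [0.3, 1.1, -0.8]
grip_width: 0.0942
```

```bash
python3 - <<'E'
from h import *
go((.5043,-.4177,.12,-.3255),(.5043,-.4177,.03,-.3255))
E
```

```text
t 2.2 p [ 0.4976 -0.3898  0.1692] psi -0.323 F [ 0.3  1.1 -0.8] M [-0.    0.1   0.02] w 0.0942
[ 1.53  4.91 -2.44] turn 0.003
[ 1.56 13.91 -2.44] turn 0.003
```

Call:
jog_arm(targets=[[9.4,[1.5,4,-2.4],0],[9.4,[1.5,7,-2.4],0],[9.4,[1.5,10,-2.4],0],[9.4,[1.5,12,-2.4],0],[9.4,[1.5,13.8,-2.4],0],[9.4,[1.5,13.8,-2.4],0],[9.4,[1.5,13.8,-2.4],0]])

```text
time_s: 2.9
ee_pos: [0.5049, -0.413, 0.0349]
eef_rot: [-1.571, -0.0, -0.319]
force: [0.2, -0.6, 0.4]
grip_width: 0.0942
```

```bash
python3 - <<'E'
from h import *
go((.5043,-.4177,.03,-.3255))
c=cap('top');s=cap('side')
a=cv2.resize(c['img'][150:250,370:470],(400,400),interpolation=cv2.INTER_CUBIC);b=cv2.resize(s['img'][260:390,300:430],(400,400),interpolation=cv2.INTER_CUBIC)
cv2.imwrite('pics/c2.png',np.hstack([a,b])[...,::-1])
E
```

```text
t 2.9 p [ 0.5049 -0.413   0.0349] psi -0.319 F [ 0.2 -0.6  0.4] M [-0.06  0.12  0.01] w 0.0942
[ 0.09  0.49 -0.47] turn 0.007
```

View pics/c2.png

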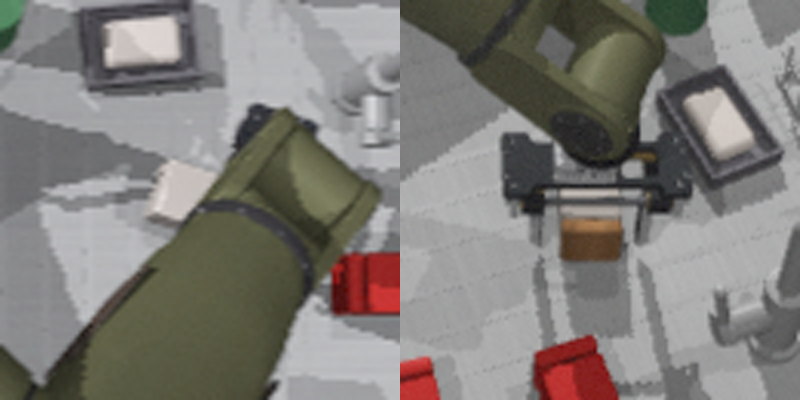

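The fingers straddle the canister at its lid end, around (590,240) in the right-hand crop. The gripper body is wide along the jaw direction. I'm closing lightly.

Call:
jog_arm(targets=[[9.4,[0.1,0.5,-0.4],0.007],[7,[0.1,0.5,-0.4],0.007],[5.5,[0.1,0.5,-0.4],0.007],[5.5,[0.1,0.5,-0.4],0.007],[5.5,[0.1,0.5,-0.4],0.007],[5.5,[0.1,0.5,-0.4],0.007]], grip_force=8)

```text
time_s: 3.6
ee_pos: [0.5046, -0.4174, 0.0295]
eef_rot: [-1.571, -0.0, -0.326]
force: [-0.1, -0.9, 0.5]
grip_width: 0.0607
```

```bash
python3 - <<'E'
from h import *
go()
E
```

```text
t 3.6 p [ 0.5046 -0.4174  0.0295] psi -0.326 F [-0.1 -0.9  0.5] M [-0.12  0.1   0.06] w 0.0607
```

Call:
jog_arm(targets=[[5.5,[0,-0.65,0.3],0],[5.5,[0,-1.35,0.65],0],[5.5,[0,-2.0,1.05],0],[5.5,[0,-2.6,1.5],0],[5.5,[0,-3.1,2.0],0],[5.5,[0,-3.65,2.6],0],[5.5,[0,-4.05,3.2],0],[5.5,[0,-4.45,3.8],0],[5.5,[0,-4.45,3.8],0],[5.5,[0,-4.45,3.8],0]])

```text
time_s: 4.6
ee_pos: [0.5167, -0.3813, 0.0738]
eef_rot: [-1.571, 0.0, -0.326]
force: [0.4, 0.6, -3.7]
grip_width: 0.0599
```

```bash
python3 - <<'E'
from h import *
go()
s=cap('side')
cv2.imwrite('pics/c3.png',cv2.resize(s['img'][250:380,290:420],(500,500),interpolation=cv2.INTER_CUBIC)[...,::-1])
E
```

```text
t 4.6 p [ 0.5167 -0.3813  0.0738] psi -0.326 F [ 0.4  0.6 -3.7] M [-0.21  0.14  0.  ] w 0.0599
```

View pics/c3.png

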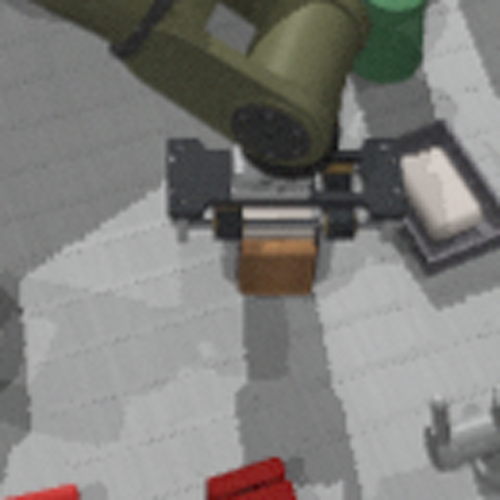

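The lid end is at (277,267), held between the fingers. The tilt can't be read by eye, so I'll take the face normals from depth.

```bash
cat >> h.py <<'E'
def wood(c,box):
    W=cloud(c);a,b,d,e=box;w=W[a:b,d:e].reshape(-1,3);im=c['img'][a:b,d:e].reshape(-1,3).astype(int)
    m=(im[:,0]-im[:,2]>35)&(im[:,0]>im[:,1]+12)&np.isfinite(w[:,2])
    return w[m],im[m]
E
python3 - <<'E'
from h import *
s=dict(np.load('side.npz'))
q,_=wood(s,(305,332,345,378))
u=np.array([-.32,-.947,0]);p0=np.array([.5167,-.3813,0])
a=np.c_[(q-p0)@u,q[:,2]];print(len(q))
i=np.argsort(a[:,1])[::-1]
print((1000*a[i][::6]).round().astype(int).tolist())
E
```

```text
261
[[7, 113], [8, 110], [4, 108], [10, 107], [10, 107], [9, 105], [5, 105], [8, 104], [1, 104], [4, 103], [14, 102], [4, 102], [0, 101], [10, 101], [-5, 100], [16, 99], [-6, 98], [-6, 98], [-3, 96], [14, 96], [9, 95], [-9, 94], [15, 92], [15, 92], [16, 89], [18, 87], [14, 86], [16, 84], [15, 82], [14, 79], [13, 78], [12, 76], [14, 75], [13, 73], [12, 70], [15, 69], [17, 68], [16, 65], [14, 62], [16, 60], [15, 58], [10, 56], [13, 54], [15, 52]]
```

The canister is still level: the end face is vertical 15 mm from the grip, so 8 N holds it rigidly. I'll set it back down, loosen the grip and repeat the arc with the foot on the board.

Call:
jog_arm(targets=[[5.5,[0,1.2,0],0],[5.5,[0,2.4,0],0],[5.5,[0,3.4,0],0],[5.5,[0,4.1,0],0],[5.5,[0,4.35,0],0],[5.5,[0,4.35,0],0],[5.5,[0,4.35,0],0]])

```text
time_s: 5.35
ee_pos: [0.5168, -0.3814, 0.0304]
eef_rot: [-1.571, -0.0, -0.326]
force: [0.3, -0.8, -3.5]
grip_width: 0.0598
```

Call:
jog_arm(targets=[[5.5,[0,0,0],0],[5.5,[0,-0.65,0.3],0],[5.5,[0,-1.35,0.65],0],[5.5,[0,-2.0,1.05],0],[5.5,[0,-2.6,1.5],0],[5.5,[0,-3.1,2.0],0],[5.5,[0,-3.65,2.6],0],[5.5,[0,-3.65,2.6],0]], grip_force=3.5)

```text
time_s: 6.15
ee_pos: [0.5257, -0.3562, 0.0679]
eef_rot: [-1.571, -0.001, -0.325]
force: [-0.5, -1.0, 0.7]
grip_width: 0.0605
```

```bash
cat >> h.py <<'E'
def tilt(box=(285,350,330,390)):
    s=cap('side');q,_=wood(s,box);o=ctrl.get_obs();p0=np.array(o['ee_pos'])*[1,1,0]
    psi=o['eef_rot'][2];u=np.array([np.sin(psi),-np.cos(psi),0])
    k=np.linalg.norm((q-p0)[:,:2],axis=1)<.1;q=q[k]
    a=np.c_[(q-p0)@u,q[:,2]];i=np.argsort(a[:,1])[::-1];print(len(q),(1000*a[i][::8]).round().astype(int).tolist())
E
python3 - <<'E'
from h import *
go();tilt()
E
```

```text
t 6.15 p [ 0.5257 -0.3562  0.0679] psi -0.325 F [-0.5 -1.   0.7] M [-0.18  0.06 -0.  ] w 0.0605
347 [[-14, 179], [0, 99], [2, 97], [-2, 96], [-3, 95], [8, 94], [7, 94], [-4, 93], [-4, 92], [6, 91], [5, 90], [15, 89], [11, 88], [3, 88], [17, 86], [13, 85], [9, 85], [11, 83], [17, 81], [13, 80], [15, 78], [10, 76], [16, 74], [22, 73], [18, 71], [18, 71], [21, 70], [23, 68], [22, 67], [15, 66], [17, 64], [20, 63], [22, 61], [22, 60], [21, 59], [24, 58], [23, 57], [26, 56], [25, 55], [31, 53], [27, 52], [29, 50], [24, 47], [25, 43]]
```

It is turning now: the lid face tilts about 30° as intended, with no slip. I'll carry on through the arc.

Call:
jog_arm(targets=[[5.5,[0,-0.45,0.6],0],[5.5,[0,-0.85,1.2],0],[5.5,[0,-1.15,1.85],0],[5.5,[0,-1.45,2.55],0],[5.5,[0,-1.65,3.25],0],[5.5,[0,-1.8,4.0],0],[5.5,[0,-1.85,4.75],0],[5.5,[0,-1.85,5.5],0],[5.5,[0,-1.85,5.5],0]])

```text
time_s: 7.1
ee_pos: [0.5431, -0.3036, 0.0855]
eef_rot: [-1.571, -0.0, -0.325]
force: [-1.8, 0.9, 2.7]
grip_width: 0.0599
```

```bash
python3 - <<'E'
from h import *
go();tilt()
E
```

```text
t 7.1 p [ 0.5431 -0.3036  0.0855] psi -0.325 F [-1.8  0.9  2.7] M [ 0.09  0.49 -0.01] w 0.0599
348 [[-1, 118], [0, 114], [-1, 113], [2, 112], [9, 111], [1, 110], [-7, 109], [3, 108], [7, 108], [24, 107], [6, 106], [5, 106], [5, 105], [12, 105], [8, 104], [7, 103], [11, 102], [17, 102], [24, 101], [6, 101], [16, 100], [20, 99], [12, 99], [30, 98], [25, 97], [32, 97], [28, 96], [35, 95], [16, 95], [27, 94], [26, 93], [33, 92], [18, 92], [25, 91], [32, 91], [39, 90], [20, 89], [30, 88], [33, 87], [33, 87], [36, 86], [43, 85], [28, 84], [43, 80]]
```

Call:
jog_arm(targets=[[5.5,[0,0,0.6],0],[5.5,[0,0.05,1.2],0],[5.5,[0,0.15,1.8],0],[5.5,[0,0.3,2.4],0],[5.5,[0,0.5,3.0],0],[5.5,[0,0.7,3.3],0],[5.5,[0,0.7,3.3],0]])

```text
time_s: 7.85
ee_pos: [0.5535, -0.2727, 0.0782]
eef_rot: [-1.57, 0.0, -0.325]
force: [-0.5, 3.0, 0.8]
grip_width: 0.0599
```

```bash
python3 - <<'E'
from h import *
go();tilt()
E
```

```text
t 7.85 p [ 0.5535 -0.2727  0.0782] psi -0.325 F [-0.5  3.   0.8] M [ 0.36  0.17 -0.11] w 0.0599
202 [[21, 108], [14, 103], [17, 102], [20, 101], [12, 101], [16, 100], [30, 100], [15, 99], [37, 99], [37, 98], [18, 98], [36, 98], [21, 97], [10, 97], [28, 96], [20, 96], [46, 96], [42, 95], [23, 95], [38, 94], [30, 94], [26, 93], [37, 93], [44, 92], [40, 91], [42, 89]]
```

Call:
jog_arm(targets=[[5.5,[0,0.1,0.4],0],[5.5,[0,0.25,0.8],0],[5.5,[0,0.4,1.1],0],[5.5,[0,0.4,1.1],0]])

```text
time_s: 8.3
ee_pos: [0.5568, -0.2625, 0.074]
eef_rot: [-1.571, 0.0, -0.326]
force: [0.4, 0.2, -2.7]
grip_width: 0.0599
```

```bash
python3 - <<'E'
from h import *
go();tilt()
s=dict(np.load('side.npz'))
cv2.imwrite('pics/c4.png',cv2.resize(s['img'][230:340,300:430],(590,500),interpolation=cv2.INTER_CUBIC)[...,::-1])
E
```

```text
t 8.3 p [ 0.5568 -0.2625  0.074 ] psi -0.326 F [ 0.4  0.2 -2.7] M [0.03 0.02 0.01] w 0.0599
148 [[36, 103], [23, 100], [26, 99], [25, 98], [21, 98], [40, 97], [39, 97], [50, 96], [35, 96], [42, 96], [19, 95], [42, 95], [19, 95], [22, 94], [26, 93], [37, 93], [43, 92], [23, 90], [26, 88]]
```

View pics/c4.png

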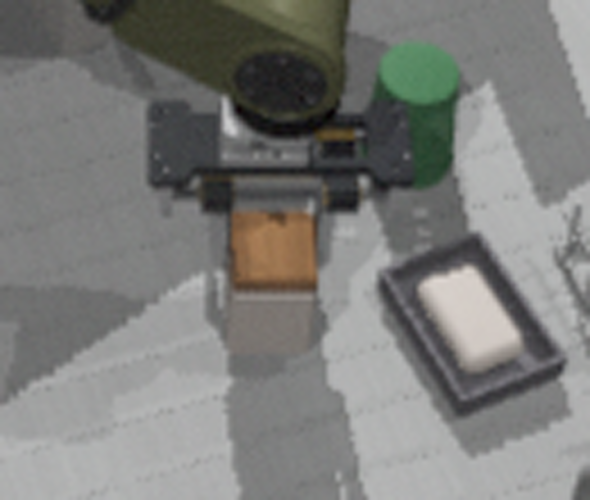

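The canister stands upright with its wooden lid on top at (275,245), and the white side is visible below it. The grip is about 15 mm off its middle, so I'll seat it, open and regrasp at the centre.

Call:
jog_arm(targets=[[5.5,[0,0.2,0],0],[5.5,[0,0.2,0],0],[6.3,[0,0.2,0],0],[7.5,[0,0.2,0],0],[9,[0,0.2,0],0],[9,[0,0.2,0],0]])

```text
time_s: 8.95
ee_pos: [0.5567, -0.263, 0.0723]
eef_rot: [-1.571, -0.0, -0.326]
force: [-0.7, 0.6, -0.9]
grip_width: 0.0838
```

```bash
python3 - <<'E'
from h import *
go();tilt()
s=dict(np.load('side.npz'));W=cloud(s)
m=(W[...,2]>.085)&(W[...,2]<.105)&(np.linalg.norm(W[...,:2]-[.5568,-.2625],axis=-1)<.09)
im=s['img'].astype(int);m&=(im[...,0]-im[...,2]>35)
q=W[m];q=q[np.abs(q[:,2]-np.median(q[:,2]))<.006];print(len(q),np.median(q[:,2]),cv2.minAreaRect((q[:,:2]*1000).astype(np.float32)))
E
```

```text
t 8.95 p [ 0.5567 -0.263   0.0723] psi -0.326 F [-0.7  0.6 -0.9] M [-0.08  0.07 -0.01] w 0.0838
148 [[32, 104], [31, 102], [37, 99], [33, 99], [32, 98], [28, 97], [47, 97], [20, 97], [31, 96], [38, 96], [42, 95], [22, 95], [18, 94], [33, 94], [33, 93], [17, 92], [39, 92], [42, 90], [34, 89]]
266 0.09565391381786204 ((551.0514526367188, -278.67730712890625), (59.39753723144531, 57.216732025146484), 71.58911895751953)
```

Call:
jog_arm(targets=[[9,[0,-0.3,-0.8],0],[9,[0,-0.6,-1.6],0],[9,[0,-0.6,-1.65],0],[7,[0,-0.6,-1.65],0],[5.5,[0,-0.6,-1.65],0],[5.5,[0,-0.6,-1.65],0],[5.5,[0,-0.6,-1.65],0],[5.5,[0,-0.6,-1.65],0]], grip_force=25)

```text
time_s: 9.8
ee_pos: [0.5515, -0.2784, 0.0783]
eef_rot: [-1.571, 0.0, -0.326]
force: [0.1, -0.5, 0.6]
grip_width: 0.0599
```

```bash
python3 - <<'E'
from h import *
T=C+.0515*ey-.035*ex
go((*(T+[0,0,.26]),-1.409),(.42,.0,.26,-.9))
for n in('top','side'):
    c=dict(np.load(n+'.npz'));W=cloud(c)
    w=(W-C).reshape(-1,3);b=np.c_[w@ex,w@ey,w[:,2]]
    k=(abs(b[:,0])<.12)&(abs(b[:,1])<.13)&(b[:,2]>.098)&(b[:,2]<.122)
    q=b[k];print(n,len(q))
    for nm,mm,i in (('+y',(q[:,1]>.09)&(abs(q[:,0])<.06),1),('-y',(q[:,1]<-.09)&(q[:,0]<.0)&(q[:,0]>-.06),1),('front',(q[:,0]<-.07)&(abs(q[:,1])<.08),0)):
        r=q[mm];print(nm,len(r),(1000*np.percentile(r[:,i],[5,50,95])).round(1) if len(r) else '', np.polyfit(r[:,1-i],r[:,i],1).round(4) if len(r)>5 else '')
    k=(abs(b[:,0])<.08)&(abs(b[:,1])<.03)&(b[:,2]>.062)&(b[:,2]<.08)
    r=b[k];print('part',len(r),(1000*np.percentile(r[:,1],[5,50,95])).round(1) if len(r) else '')
E
```

```text
t 9.8 p [ 0.5515 -0.2784  0.0783] psi -0.326 F [ 0.1 -0.5  0.6] M [0.03 0.01 0.02] w 0.0599
[-17.52 -18.17  41.12] turn 1.083
[-21.37 -18.17  22.17] turn 0.574
top 317
+y 69 [100.3 103.  107.1] [0.0004 0.1033]
-y 32 [-112.7 -105.4 -101.6] [-0.0656 -0.1077]
front 75 [-93.  -90.1 -86.7] [ 0.0019 -0.09  ]
part 47 [-24.4  -0.8   1.3]
side 146
+y 37 [ 96.8 102.7 109.7] [0.0354 0.1017]
-y 0  
front 0  
part 3 [0.1 3.5 4.6]
```

Call:
jog_arm(targets=[[5.5,[0,-4,0],0],[5.5,[0,-8,0],0.1],[5.5,[-3,-12,3],0.2],[5.5,[-7,-16,7],0.3],[5.5,[-11,-18,11],0.4],[5.5,[-15,-18,15],0.5],[5.5,[-18,-18,18.5],0.6],[5.5,[-21,-18,22],0.7],[5.5,[-21,-18,26],0.8],[5.5,[-20.5,-18,30],0.95]])

```text
time_s: 10.8
ee_pos: [0.4478, 0.0594, 0.2589]
eef_rot: [-1.57, -0.0, -1.258]
force: [1.3, -0.2, -4.3]
grip_width: 0.0602
```

Call:
jog_arm(targets=[[5.5,[0,0,0],0],[5.5,[0,0,0],0]])

```text
time_s: 11.0
ee_pos: [0.4489, 0.0578, 0.2579]
eef_rot: [-1.572, 0.0, -1.251]
force: [-0.2, -0.5, -3.7]
grip_width: 0.0598
```

```bash
python3 - <<'E'
from h import *
T=C+.0515*ey-.036*ex
go((*(T+[0,0,.26]),-1.409))
E
```

```text
t 11.0 p [0.4489 0.0578 0.2579] psi -1.251 F [-0.2 -0.5 -3.7] M [-0.14  0.17 -0.05] w 0.0598
[-8.25 -0.22  9.82] turn 0.158
```

Call:
jog_arm(targets=[[5.5,[-3,0,3.5],0.08],[5.5,[-6,0,7],0.158],[5.5,[-8.2,0,9.8],0.158],[5.5,[-8.2,0,9.8],0.158],[5.5,[-8.2,0,9.8],0.158],[5.5,[-8.2,0,9.8],0.158]])

```text
time_s: 11.6
ee_pos: [0.5165, 0.1642, 0.2582]
eef_rot: [-1.571, -0.0, -1.413]
force: [1.1, 0.3, -3.1]
grip_width: 0.0601
```

```bash
python3 - <<'E'
from h import *
T=C+.0515*ey-.036*ex
go((*(T+[0,0,.13]),-1.409),(*(T+[0,0,.082]),-1.409))
c=cap('top');s=cap('side')
a=cv2.resize(c['img'][130:230,245:345],(400,400),interpolation=cv2.INTER_CUBIC);b=cv2.resize(s['img'][100:240,230:370],(400,400),interpolation=cv2.INTER_CUBIC)
cv2.imwrite('pics/c5.png',np.hstack([a,b])[...,::-1])
E
```

```text
t 11.6 p [0.5165 0.1642 0.2582] psi -1.413 F [ 1.1  0.3 -3.1] M [-0.    0.14 -0.07] w 0.0601
[-2.900e-01  1.282e+01  1.000e-02] turn -0.004
[-0.29 17.62  0.02] turn -0.004
```

View pics/c5.png

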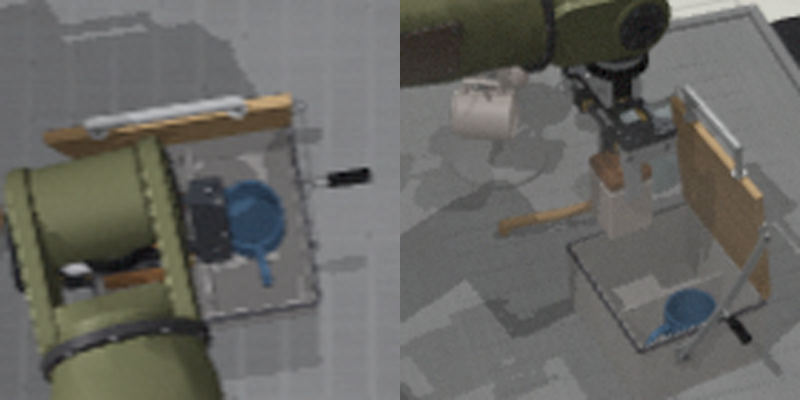

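The canister hangs upright over the left compartment. Before descending I'll check how close the wrist comes to the raised lid.

```bash
python3 - <<'E'
from h import *
for n in('top','side'):
    W=cloud(dict(np.load(n+'.npz')));w=(W-C).reshape(-1,3);b=np.c_[w@ex,w@ey,w[:,2]]
    for z in np.arange(.30,.66,.04):
        k=(b[:,2]>z)&(b[:,2]<z+.04)&(abs(b[:,0])<.2)&(b[:,1]<.25)&(b[:,1]>-.15)
        if z<.35: k&=b[:,0]<.045
        q=b[k]
        if len(q)>5: print(n,round(z,2),len(q),'maxx',np.percentile(q[:,0],99).round(3),'y',np.percentile(q[:,1],[1,99]).round(3))
E
```

```text
top 0.34 207 maxx -0.006 y [-0.041  0.136]
top 0.38 112 maxx -0.006 y [-0.04   0.134]
top 0.42 60 maxx -0.062 y [0.02  0.086]
top 0.46 33 maxx -0.027 y [-0.013  0.085]
top 0.5 428 maxx 0.0 y [-0.017  0.105]
top 0.54 1455 maxx -0.014 y [-0.021  0.101]
top 0.58 728 maxx -0.133 y [-0.013  0.081]
side 0.3 30 maxx -0.012 y [-0.03   0.119]
side 0.34 452 maxx -0.005 y [-0.042  0.126]
side 0.38 254 maxx -0.008 y [-0.043  0.12 ]
side 0.42 155 maxx -0.006 y [0.01 0.05]
side 0.46 179 maxx -0.0 y [-0.016  0.024]
side 0.5 707 maxx 0.001 y [-0.021  0.091]
side 0.54 949 maxx -0.015 y [-0.024  0.099]
side 0.58 325 maxx -0.132 y [-0.018  0.069]
```

Call:
jog_arm(targets=[[5.5,[-0.25,3,0],-0.004],[5.5,[-0.25,6,0],-0.004],[5.5,[-0.25,9,0],-0.004],[5.5,[-0.25,11,0],-0.004],[5.5,[-0.25,13,0],-0.004],[5.5,[-0.25,14.5,0],-0.004],[5.5,[-0.25,15.7,0],-0.004],[5.5,[-0.25,16.5,0],-0.004],[5.5,[-0.25,16.8,0],-0.004],[5.5,[-0.25,16.8,0],-0.004]])

```text
time_s: 12.7
ee_pos: [0.5165, 0.168, 0.0904]
eef_rot: [-1.571, -0.0, -1.408]
force: [-0.1, 0.6, -3.8]
grip_width: 0.0599
```

```bash
python3 - <<'E'
from h import *
T=C+.0515*ey-.036*ex
go((*(T+[0,0,.082]),-1.409))
E
```

```text
t 12.7 p [0.5165 0.168  0.0904] psi -1.408 F [-0.1  0.6 -3.8] M [-0.04  0.2   0.  ] w 0.0599
[ 0.09  0.84 -0.05] turn 0.001
```

No contact on the way in. Next I'll lower the last few millimetres, then open slightly.

Call:
jog_arm(targets=[[5.5,[0.1,0.4,0],0],[5.5,[0.1,0.7,0],0],[5.5,[0.1,0.85,0],0],[5.5,[0.1,0.9,0],0],[5.5,[0.1,0.9,0],0]])

```text
time_s: 13.2
ee_pos: [0.5167, 0.1671, 0.0824]
eef_rot: [-1.57, -0.0, -1.408]
force: [-5.7, -2.4, 9.3]
grip_width: 0.0599
```

Call:
jog_arm(targets=[[6.2,[0,0,0],0],[6.6,[0,0,0],0],[6.6,[0,0,0],0],[6.6,[0,-0.5,0],0],[6.6,[0,-1.5,0],0],[6.6,[0,-3,0],0],[6.6,[0,-5,0],0],[6.6,[0,-8,0],0],[6.6,[0,-12,0],0],[6.6,[0,-16,0],0]])

```text
time_s: 14.2
ee_pos: [0.5162, 0.1671, 0.2437]
eef_rot: [-1.57, 0.0, -1.408]
force: [-0.4, -0.2, 0.1]
grip_width: 0.066
```

```bash
python3 - <<'E'
from h import *
K=H-.069*ex-.162*ey; K=K-H[2]*ez
go((*(C-.15*ex-.10*ey+.30*ez),-.5),(*(K+.28*ez),.162),(*(K+.14*ez),.162))
W=cloud(cap('side'));s=dict(np.load('side.npz'));w=(W-C).reshape(-1,3);b=np.c_[w@ex,w@ey,w[:,2]];im=s['img'].reshape(-1,3).astype(int)
k=(im[:,0]-im[:,2]>35)&(abs(b[:,0]+.036)<.05)&(abs(b[:,1]-.05)<.05)&(b[:,2]>.02)&(b[:,2]<.13);q=b[k]
print(len(q),np.percentile(q[:,2],[5,50,95]).round(4),cv2.minAreaRect((q[:,:2]*1000).astype(np.float32)))
E
```

```text
t 14.2 p [0.5162 0.1671 0.2437] psi -1.408 F [-0.4 -0.2  0.1] M [-0.04  0.18  0.03] w 0.066
[ 15.15  -5.64 -11.41] turn -0.908
[21.36 -3.63  5.48] turn -1.57
[21.36 10.37  5.48] turn -1.57
171 [0.0928 0.099  0.1051] ((-37.08356475830078, 47.7210693359375), (57.86943054199219, 63.276573181152344), 1.1863176822662354)
```

Canister set down: lid top at 0.099 m as expected, square, 37 mm in front of the compartment's middle. On to the knee grip.

Call:
jog_arm(targets=[[6.6,[4,-5,-4],-0.1],[5,[8,-5.6,-7.5],-0.2],[5,[12,-5.6,-11],-0.35],[5,[16,-5.6,-11],-0.5],[5,[20,-5.6,-9],-0.65],[5,[21.5,-5.6,-5],-0.8],[5,[21.5,-5.6,-1],-0.95],[5,[21.5,-5,2],-1.1],[5,[21.5,-4,4],-1.25],[5,[21.5,-3.6,5.5],-1.4]])

```text
time_s: 15.25
ee_pos: [0.6064, -0.036, 0.2765]
eef_rot: [-1.571, 0.001, -0.055]
force: [-0.1, -0.0, -0.1]
grip_width: 0.0499
```

Call:
jog_arm(targets=[[5,[0,0,0],-0.1],[5,[0,0,0],-0.17],[5,[0,0,0],-0.17]])

```text
time_s: 15.55
ee_pos: [0.6056, -0.0361, 0.2778]
eef_rot: [-1.571, -0.0, 0.109]
force: [-0.8, -0.7, 0.2]
grip_width: 0.0501
```

```bash
python3 - <<'E'
from h import *
K=H-.069*ex-.164*ey; K=K-H[2]*ez
go((*(K+.28*ez),.162),(*(K+.14*ez),.162))
c=cap('top');W=cloud(c)
s=cap('side');V=cloud(s)
for W,c in((W,c),(V,s)):
    w=(W-C).reshape(-1,3);b=np.c_[w@ex,w@ey,w[:,2]];im=c['img'].reshape(-1,3).astype(int)
    k=(im.max(1)<50)&(b[:,2]>.125)&(b[:,2]<.16)&(b[:,1]<-.13)&(b[:,1]>-.19)&(b[:,0]>-.1)&(b[:,0]<.1)
    q=b[k];print(len(q),q.mean(0) if len(q) else '',np.ptp(q,axis=0) if len(q) else '')
E
```

```text
t 15.55 p [ 0.6056 -0.0361  0.2778] psi 0.109 F [-0.8 -0.7  0.2] M [-0.08  0.07 -0.01] w 0.0501
[-0.05 -0.22 -0.06] turn -0.053
[-0.05 13.78 -0.06] turn -0.053
0  
32 [ 0.02030045 -0.15586102  0.14413014] [0.0155665  0.04348702 0.01056011]
```

Call:
jog_arm(targets=[[5,[0,3,0],-0.053],[5,[0,6,0],-0.053],[5,[0,9,0],-0.053],[5,[0,11.5,0],-0.053],[5,[0,13.5,0],-0.053],[5,[0,13.9,0],-0.053],[5,[0,13.9,0],-0.053],[3,[0,13.9,0],-0.053],[1,[0,13.9,0],-0.053],[1,[0,13.9,0],-0.053]], grip_force=8)

```text
time_s: 16.65
ee_pos: [0.6059, -0.0362, 0.1392]
eef_rot: [-1.571, -0.001, 0.161]
force: [0.1, -0.1, 0.5]
grip_width: 0.0292
```

Call:
jog_arm(targets=[[1,[0,0,0],0],[1,[0,0,0],0]])

```text
time_s: 16.85
ee_pos: [0.606, -0.0361, 0.1388]
eef_rot: [-1.571, -0.001, 0.161]
force: [2.3, -0.0, 1.1]
grip_width: 0.0136
```

```bash
python3 - <<'E'
from h import *
go()
o=ctrl.get_obs();w=np.array(o['ee_pos'])-C;print(w@ex,w@ey)
s=cap('side')
cv2.imwrite('pics/c6.png',cv2.resize(s['img'][100:250,280:430],(600,600),interpolation=cv2.INTER_CUBIC)[...,::-1])
E
```

```text
t 16.85 p [ 0.606  -0.0361  0.1388] psi 0.161 F [ 2.3 -0.   1.1] M [ 0.02 -0.21 -0.05] w 0.0136
0.019857372471816848 -0.16348645849363364
```

View pics/c6.png

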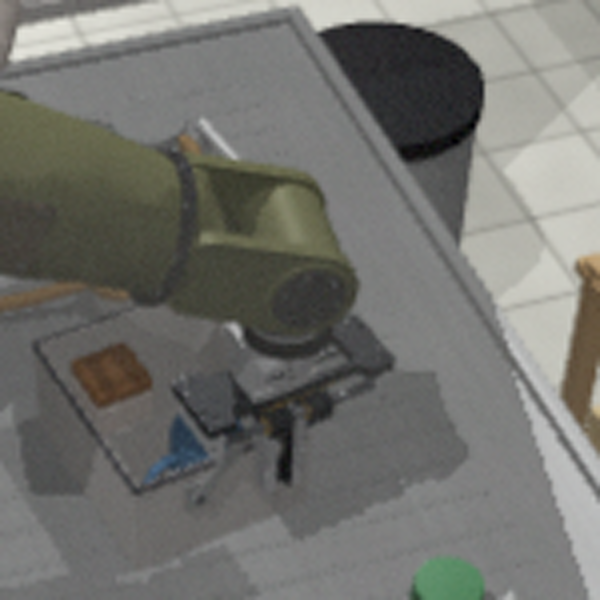

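The fingers hold the black knee grip at (285,460), opening 13.6 mm, and the canister stands in its compartment. I'll lift the knee along its circle.

Call:
jog_arm(targets=[[1,[-0.45,-0.35,0],0],[1,[-0.9,-0.65,0],0],[1,[-1.4,-0.95,0],0],[1,[-1.9,-1.15,0],0],[1,[-2.4,-1.35,0],0],[1,[-2.7,-1.45,0],0],[1,[-2.7,-1.45,0],0],[1,[-2.7,-1.45,0],0]])

```text
time_s: 17.7
ee_pos: [0.5788, -0.0405, 0.1528]
eef_rot: [-1.571, 0.0, 0.161]
force: [0.3, -1.0, -1.1]
grip_width: 0.0135
```

```bash
python3 - <<'E'
from h import *
go()
o=ctrl.get_obs();w=np.array(o['ee_pos'])-C;print(w@ex,w@ey)
E
```

```text
t 17.7 p [ 0.5788 -0.0405  0.1528] psi 0.161 F [ 0.3 -1.  -1.1] M [-0.2   0.33 -0.  ] w 0.0135
-0.00768197156968512 -0.16341952442973118
```

Call:
jog_arm(targets=[[2,[0,0,0],0],[3.5,[0,0,0],0],[4.5,[0,0,0],0],[5,[0,-2,0],0],[5,[0,-6,0],0],[5,[0,-10,0],0],[5,[0,-15,0],0],[5,[0,-20,0],0],[5,[0,-25,0],0],[5,[0,-28,0],0]])

```text
time_s: 18.7
ee_pos: [0.5787, -0.0404, 0.4372]
eef_rot: [-1.572, -0.005, 0.162]
force: [-0.7, 0.1, 0.3]
grip_width: 0.0502
```

```bash
python3 - <<'E'
from h import *
s=cap('side');t=cap('top')
for c in (s,t):
    W=cloud(c);w=(W-C).reshape(-1,3);b=np.c_[w@ex,w@ey,w[:,2]];im=c['img'].reshape(-1,3).astype(int)
    k=(im.max(1)<50)&(b[:,2]>.125)&(b[:,2]<.18)&(b[:,1]<-.13)&(b[:,1]>-.19)&(b[:,0]>-.1)&(b[:,0]<.1)
    q=b[k];print('grip',len(q),q.mean(0) if len(q) else '')
    k=(b[:,2]>.325)&(b[:,2]<.36)&(abs(b[:,0]-.06)<.03)&(abs(b[:,1])<.1);q=b[k];print('bar',len(q),q.mean(0) if len(q) else '',np.ptp(q,axis=0) if len(q) else '')
B=H-.0271*ex; B[2]=.340
go((*(B+.08*ez),psiB),(*(B+.003*ez),psiB))
E
```

```text
grip 34 [-0.01011094 -0.15464173  0.15897168]
bar 35 [ 0.04813435 -0.04892124  0.33944509] [0.01154169 0.09220805 0.02075991]
grip 0 
bar 142 [ 4.75810205e-02 -1.31903194e-04  3.42734240e-01] [0.01274128 0.12835412 0.01475826]
t 18.8 p [ 0.5792 -0.0404  0.4374] psi 0.161 F [ 0.1  0.5 -0. ] M [-0.08  0.03  0.  ] w 0.05
[ 6.79  1.76 16.35] turn -0.001
[ 6.74  9.46 16.36] turn -0.001
```

The knee stayed bent (grip at box x −10 mm, 21 mm or more along its circle). The bar is now 14 mm further forward, as the geometry predicts with the lid at about 0.06 rad. Taking the bar.

Call:
jog_arm(targets=[[5,[2,0,4.5],0],[5,[4,0,9],0],[5,[5.5,0,13],0],[5,[5.5,0,16.4],0],[5,[5.5,0,16.4],0],[5,[5.5,3,16.4],0],[5,[5.5,6,16.4],0],[5,[5.5,8.5,16.4],0],[5,[5.5,9.7,16.4],0],[5,[5.5,9.8,16.4],0]])

```text
time_s: 19.8
ee_pos: [0.6066, 0.1297, 0.3333]
eef_rot: [-1.571, 0.003, 0.161]
force: [-0.3, 0.1, 0.2]
grip_width: 0.0499
```

Call:
jog_arm(targets=[[5,[0,0,0],0],[3.5,[0,0,0],0],[2,[0,0,0],0],[1,[0,0,0],0],[1,[0,0,0],0],[1,[0,0,0],0]], grip_force=15)

```text
time_s: 20.4
ee_pos: [0.607, 0.1302, 0.3349]
eef_rot: [-1.571, -0.0, 0.161]
force: [-0.0, -0.0, -1.2]
grip_width: 0.0135
```

```bash
python3 - <<'E'
from h import *
go()
o=ctrl.get_obs();w=np.array(o['ee_pos'])-C;print(w@ex,w@ey)
x=w@ex;a0=np.arccos((.088-x)/.225);print('a0',a0,'z exp',.116+.225*np.sin(a0))
for a in np.linspace(a0,0,22): print(round(a,2),np.round([100*.225*(np.cos(a0)-np.cos(a)),100*.225*(np.sin(a0)-np.sin(a))],2))
E
```

```text
t 20.4 p [0.607  0.1302 0.3349] psi 0.161 F [-0.  -0.  -1.2] M [-0.06 -0.17 -0.06] w 0.0135
0.0476617269979258 0.0005407777878406652
a0 1.3905405485878535 z exp 0.3373545204670782
1.39 [0. 0.]
1.32 [-1.46  0.32]
1.26 [-2.89  0.73]
1.19 [-4.29  1.23]
1.13 [-5.65  1.83]
1.06 [-6.98  2.51]
0.99 [-8.25  3.28]
0.93 [-9.47  4.14]
0.86 [-10.63   5.07]
0.79 [-11.73   6.08]
0.73 [-12.76   7.16]
0.66 [-13.71   8.3 ]
0.6 [-14.59   9.51]
0.53 [-15.38  10.77]
0.46 [-16.09  12.08]
0.4 [-16.71  13.43]
0.33 [-17.24  14.82]
0.26 [-17.68  16.25]
0.2 [-18.02  17.7 ]
0.13 [-18.27  19.16]
0.07 [-18.42  20.65]
0.0 [-18.47  22.14]
```

Call:
jog_arm(targets=[[1,[0,0,0],0],[1,[-0.7,0.15,0],0],[1,[-1.45,0.3,0],0],[1,[-2.2,0.5,0],0],[1,[-2.9,0.75,0],0],[1,[-3.6,1.0,0],0],[1,[-4.3,1.25,0],0],[1,[-5.0,1.5,0],0],[1,[-5.65,1.85,0],0],[1,[-5.65,1.85,0],0]])

```text
time_s: 21.4
ee_pos: [0.5503, 0.1211, 0.316]
eef_rot: [-1.571, 0.001, 0.161]
force: [-1.3, 1.9, -0.8]
grip_width: 0.0117
```

```bash
cat >> h.py <<'E'
def bar():
    go();o=ctrl.get_obs();w=np.array(o['ee_pos'])-C;x=w@ex;r=np.hypot(.088-x,w[2]-.116);a=np.arctan2(w[2]-.116,.088-x);print('ang',a.round(3),'r',r.round(4))
    for b in np.maximum(a-np.arange(1,12)*.035*1.0,0): print(round(b,2),np.round([100*(.088-.225*np.cos(b)-x),100*(w[2]-.116-.225*np.sin(b))],2))
E
python3 -c "
from h import *
bar()"
```

```text
t 21.4 p [0.5503 0.1211 0.316 ] psi 0.161 F [-1.3  1.9 -0.8] M [0.17 0.15 0.04] w 0.0117
ang 1.116 r 0.2226
1.08 [-0.8   0.15]
1.05 [-1.49  0.53]
1.01 [-2.17  0.93]
0.98 [-2.83  1.36]
0.94 [-3.47  1.82]
0.91 [-4.1   2.29]
0.87 [-4.71  2.79]
0.84 [-5.31  3.31]
0.8 [-5.88  3.84]
0.77 [-6.44  4.4 ]
0.73 [-6.97  4.98]
```

Call:
jog_arm(targets=[[1,[-0.65,0.35,0],0],[1,[-1.3,0.7,0],0],[1,[-2.0,1.05,0],0],[1,[-2.6,1.45,0],0],[1,[-3.2,1.85,0],0],[1,[-3.8,2.3,0],0],[1,[-4.4,2.75,0],0],[1,[-5.0,3.25,0],0],[1,[-5.55,3.75,0],0],[1,[-6.1,4.25,0],0]])

```text
time_s: 22.4
ee_pos: [0.4907, 0.1114, 0.2732]
eef_rot: [-1.571, -0.001, 0.161]
force: [9.2, 4.5, -9.3]
grip_width: 0.0113
```

```bash
python3 -c "
from h import *
bar()"
```

```text
t 22.4 p [0.4907 0.1114 0.2732] psi 0.161 F [ 9.2  4.5 -9.3] M [ 0.76 -1.52  0.01] w 0.0113
ang 0.783 r 0.223
0.75 [-0.69  0.43]
0.71 [-1.21  1.01]
0.68 [-1.72  1.62]
0.64 [-2.2   2.24]
0.61 [-2.66  2.88]
0.57 [-3.1   3.53]
0.54 [-3.51  4.2 ]
0.5 [-3.91  4.89]
0.47 [-4.27  5.58]
0.43 [-4.62  6.29]
0.4 [-4.93  7.01]
```

Call:
jog_arm(targets=[[1,[-0.4,0.65,0],0],[1,[-0.9,1.2,0],0],[1,[-1.35,1.8,0],0],[1,[-1.85,2.35,0],0],[1,[-2.3,2.95,0],0],[1,[-2.7,3.55,0],0],[1,[-3.1,4.2,0],0],[1,[-3.5,4.8,0],0],[1,[-3.85,5.45,0],0],[1,[-4.2,6.1,0],0]])

```text
time_s: 23.4
ee_pos: [0.4494, 0.1046, 0.2122]
eef_rot: [-1.571, -0.001, 0.161]
force: [5.6, 2.5, -2.6]
grip_width: 0.0114
```

```bash
python3 -c "
from h import *
bar()"
```

```text
t 23.4 p [0.4494 0.1046 0.2122] psi 0.161 F [ 5.6  2.5 -2.6] M [ 0.45 -0.82 -0.01] w 0.0114
ang 0.449 r 0.2219
0.41 [-0.61  0.58]
0.38 [-0.91  1.31]
0.34 [-1.19  2.04]
0.31 [-1.44  2.79]
0.27 [-1.67  3.54]
0.24 [-1.87  4.31]
0.2 [-2.04  5.07]
0.17 [-2.19  5.85]
0.13 [-2.31  6.63]
0.1 [-2.4   7.41]
0.06 [-2.46  8.19]
```

Call:
jog_arm(targets=[[1,[-0.3,0.8,0],0],[1,[-0.6,1.6,0],0],[1,[-0.9,2.4,0],0],[1,[-1.2,3.3,0],0],[1,[-1.4,4.1,0],0],[1,[-1.6,5.0,0],0],[1,[-1.8,5.8,0],0],[1,[-1.9,6.6,0],0],[1,[-2.0,7.3,0],0],[1,[-2.05,7.9,0],0]])

```text
time_s: 24.4
ee_pos: [0.4291, 0.1013, 0.1332]
eef_rot: [-1.571, 0.0, 0.161]
force: [-3.4, 1.0, 0.4]
grip_width: 0.0117
```

```bash
python3 -c "
from h import *
bar()"
```

```text
t 24.4 p [0.4291 0.1013 0.1332] psi 0.161 F [-3.4  1.   0.4] M [ 0.08  0.57 -0.07] w 0.0117
ang 0.078 r 0.2212
0.04 [-0.42  0.76]
0.01 [-0.44  1.54]
0.0 [-0.44  1.72]
0.0 [-0.44  1.72]
0.0 [-0.44  1.72]
0.0 [-0.44  1.72]
0.0 [-0.44  1.72]
0.0 [-0.44  1.72]
0.0 [-0.44  1.72]
0.0 [-0.44  1.72]
0.0 [-0.44  1.72]
```

Call:
jog_arm(targets=[[1,[-0.1,0.4,0],0],[1,[-0.1,0.8,0],0],[1,[-0.1,1.2,0],0],[1,[-0.1,1.5,0],0],[1,[-0.1,1.7,0],0],[1,[-0.1,1.85,0],0],[1,[-0.1,1.9,0],0],[1,[-0.1,1.9,0],0]])

```text
time_s: 25.2
ee_pos: [0.4283, 0.1011, 0.115]
eef_rot: [-1.571, -0.0, 0.161]
force: [-0.9, 0.1, 1.8]
grip_width: 0.0111
```

```bash
python3 -c "
from h import *
go()"
```

```text
t 25.2 p [0.4283 0.1011 0.115 ] psi 0.161 F [-0.9  0.1  1.8] M [0.08 0.19 0.  ] w 0.0111
```

Call:
jog_arm(targets=[[1,[0,0.15,0],0],[1,[0,0.3,0],0],[1,[0,0.3,0],0],[1,[0,0.3,0],0]])

```text
time_s: 25.6
ee_pos: [0.4284, 0.1011, 0.1129]
eef_rot: [-1.571, -0.001, 0.161]
force: [-7.8, -0.9, 16.5]
grip_width: 0.0113
```

```bash
python3 -c "
from h import *
go()"
```

```text
t 25.6 p [0.4284 0.1011 0.1129] psi 0.161 F [-7.8 -0.9 16.5] M [-0.32  1.4  -0.01] w 0.0113
```

The lid is hard against its seat, pushing back with 16 N. I'll ease off, open and retreat upwards.

Call:
jog_arm(targets=[[1,[0,-0.2,0],0],[1,[0,-0.25,0],0],[2,[0,-0.25,0],0],[3.5,[0,-0.25,0],0],[4.5,[0,-0.25,0],0],[4.5,[0,-2,0],0],[4.5,[0,-5,0],0],[4.5,[0,-9,0],0],[4.5,[0,-13,0],0],[4.5,[0,-17,0],0]])

```text
time_s: 26.6
ee_pos: [0.4279, 0.1011, 0.2835]
eef_rot: [-1.571, -0.0, 0.161]
force: [-0.0, -0.4, -0.6]
grip_width: 0.0451
```

Call:
jog_arm(targets=[[4.5,[-4,0,0],0],[4.5,[-8,0,0],0],[4.5,[-8,0,-5],0],[4.5,[-8,0,-10],0],[4.5,[-8,0,-15],0],[4.5,[-8,0,-20],0],[4.5,[-8,0,-20],0],[4.5,[-8,0,-20],0]])

```text
time_s: 27.4
ee_pos: [0.3812, -0.1097, 0.2816]
eef_rot: [-1.57, 0.001, 0.159]
force: [0.4, 0.6, 0.1]
grip_width: 0.0447
```

```bash
python3 - <<'E'
from h import *
go()
c=cap('top');s=cap('side')
for n,d in(('top',c),('side',s)):
    W=cloud(d);w=(W-C).reshape(-1,3);b=np.c_[w@ex,w@ey,w[:,2]]
    k=(abs(b[:,0])<.07)&(abs(b[:,1])<.09)&(b[:,2]>.05);q=b[k];print(n,'lid z',len(q),np.median(q[:,2]),np.linalg.lstsq(np.c_[q[:,:2],np.ones(len(q))],q[:,2],rcond=None)[0].round(4))
    k=(b[:,0]<-.127)&(b[:,0]>-.15)&(abs(b[:,1])<.06)&(b[:,2]>.09)&(b[:,2]<.16);q=b[k];print(' bar',len(q),np.median(q,axis=0).round(4) if len(q) else '')
cv2.imwrite('pics/end.png',np.hstack([c['img'][90:390,130:530],s['img'][90:390,220:620]])[...,::-1])
E
```

```text
t 27.4 p [ 0.3812 -0.1097  0.2816] psi 0.159 F [0.4 0.6 0.1] M [-0.06  0.04  0.05] w 0.0447
top lid z 1661 0.12256655952056206 [-0.0009  0.0014  0.1227]
 bar 98 [-0.1358  0.0006  0.1215]
side lid z 974 0.12305284471783906 [0.0059 0.0005 0.123 ]
 bar 48 [-0.1371 -0.0231  0.1222]
```

View pics/end.png

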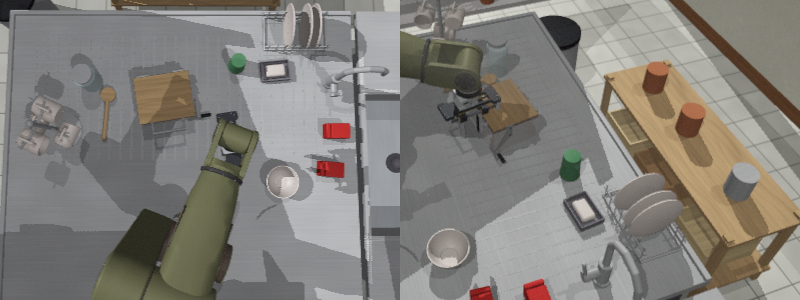

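The final picture shows the lid shut and level at (165,97), the bar in front of it at (165,130), and the knee folded at (205,115). All the other objects are where they were, and the arm touches nothing.

```bash
python3 -c "
from h import *
print(ctrl.hand_in())"
```

```text
the job is handed in; nothing more can be done
None
```

The canister stands upright, wooden lid up, in the empty compartment, and the box lid is fully shut. I handed the job in at about 27.5 s of the allowed 69 s.

- **Canister:** The first lift at 8 N kept it level, so I set it back down. I then tipped it up about its foot edge with a 3.5 N grip, and it was never dropped. After regrasping I set it in the compartment about 36 mm in front of the middle. Its lid top measured 99 mm, as it should standing on the compartment floor.
- **Stay:** I lifted the knee about 31 mm along its circle. It stayed bent when I let go, and the bar had moved 14 mm forward.
- **Lid:** I lowered it by its bar the whole way. The wrist force readings I took were at most about 19 N, the highest when I pressed the shut lid on its seat. They were taken between moves, so brief peaks would not show.
- **Last checks:** The lid is level, its top at about 123 mm. The top of the bar is at about 122 mm, which puts its centre at the specified 116 mm. In the final picture everything else looks unmoved, and the gripper is clear and touching nothing.

One measurement disagreed slightly. The bar's radius came out about 3 mm shorter than the given 225 mm, and I corrected for this while lowering. No final check failed.

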